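# Put the nested lids on the soup warmer and lift off the cover

## Task

Get the soup warmer ready for serving: first turn its heat knob clockwise until it clicks over past its detent, then carry the two nested lids together from the lid stand to the pot (the inner lid's black knob lifts both), lower them gently until the inner lid sits down on the rim, and let go. Then lift the outer cover alone, by the collar round its hole, leaving the inner lid seated on the pot, and finish while still holding the cover in the gripper, level and still, about 10 cm above where it lay and touching nothing else. Leave the cup, mug, bowl and spoon where they are.

Things in the scene. Friction and masses are not known exactly. Their poses are not given: they have to be found in the camera images.
- warmer: fixed soup warmer of bare steel; it stands on the counter at a drawn place and yaw. Origin on the counter under the centre of its round open pot, z up. Pot: outside diameter 168 mm, wall 4 mm, rim 95 mm above the counter. A steel control box (75 mm along x, 100 mm along y, top 56 mm above the counter) stands 170 mm from the pot's axis along the warmer's -x and carries the heat knob
- pot_rim (a point): centre of the pot's mouth, at rim height (95 mm above the counter); z up
- heat_knob_grip (a point): point to grip the heat knob: on its vertical axis, 93 mm above the counter, 168 mm from the pot's axis along the warmer's -x. A black disc of 44 mm diameter with an upright bar across it, 42 mm long, 14 mm wide, 32 mm high, its top 7 mm above this point, to be gripped across the 14 mm. The point's x axis runs along the bar and turns with the knob
- heat_knob (a joint): angle of the heat knob, rad: near 0 off (bar along the warmer's x axis), 1.2 fully on, growing clockwise seen from above. A detent resists with up to about 0.13 N m, is passed half-way at 0.6, and then snaps the knob over to about 1.1 to 1.2, where it stays; on is above 0.95
- lid_stand: fixed lid stand: a wooden disc with an upright steel ring of 164 mm diameter, rim 50 mm above the counter; origin on the counter under its centre
- serving_lid: loose steel inner lid, 76 mm high, about 0.25 kg; origin under the centre of its plug, z up. Tapered plug 0 to 12 mm (132 mm diameter below, 148 mm above) drops into the pot with 4 mm to spare all round; flange of 168 mm diameter, 12 to 18 mm, sits on the pot's or stand's rim; stem of 12 mm diameter through the cover's hole; black cylindrical knob of 26 mm diameter, 48 to 76 mm
- lid_knob (a point): centre of the inner lid's black knob (26 mm diameter, 28 mm high), on the lid's axis, z up. It is 50 mm above the rim on which the inner lid sits. The top of the cover's collar is 20 mm below this point while nested: fingertips that grip the knob must stay above that. Lifting the inner lid carries the cover with it
- cover: loose steel outer lid, 29 mm high, about 0.24 kg, lying freely on the inner lid's flange with about 6 mm side play; origin at the centre of the lower edge of its skirt, z up. Skirt 0 to 5 mm, disc of 188 mm diameter 5 to 9 mm, and round a central hole an upright collar, 9 to 29 mm, of 56 mm outside diameter and 4 mm wall
- cover_collar (a point): centre of the cover's collar, on its axis, half-way up (10 mm above the disc's top, 10 mm below the collar's top), z up. 30 mm below point lid_knob while nested; the knob then stands 34 mm above the collar's top, between the fingers that grip the collar from outside
- paper_cup: bystander: upturned paper cup, 86 mm wide, 100 mm high; origin under its centre
- mug: bystander: white mug, 84 mm wide with a handle, 75 mm high; origin under its centre
- bowl: bystander: blue soup bowl, 150 mm wide, 60 mm high; origin under its centre
- soup_spoon: bystander: dark wooden spoon, 200 mm long, lying on the left; origin under its middle
Things that resemble listed ones, but are neither listed nor needed, are in the scene too. Leave any purple look-alike of the serving_lid alone.

How it is judged:
On the way, in this order (a step that is already met when the one before it is completed fails the run):
1. heat knob turned clockwise past its detent (above 0.95 rad) (value of joint heat_knob above 0.95 rad), for 0.2 s.
2. both lids nested and seated on the pot, let go (horizontal distance between lid_knob and pot_rim below 0.009 m and z of lid_knob in the frame of pot_rim between 0.047 and 0.053 m and angle between lid_knob's own z axis and vertical below 0.05 rad and horizontal distance between cover_collar and lid_knob below 0.01 m and z of cover_collar in the frame of lid_knob below -0.0265 m and contact force between the fingers and serving_lid below 0.2 N and contact force between the fingers and cover below 0.2 N), for 0.2 s.
3. cover alone lifted clear of the inner lid, which stays seated (horizontal distance between lid_knob and pot_rim below 0.009 m and z of lid_knob in the frame of pot_rim between 0.047 and 0.053 m and angle between lid_knob's own z axis and vertical below 0.05 rad and z of cover_collar in the frame of lid_knob above 0.03 m and contact force between cover and serving_lid below 0.1 N), for 0.2 s.
At the end, for the whole second after the job is handed in: Knob above 0.95 rad; inner lid seated on the pot (axis within 9 mm, knob centre 47-53 mm above the rim, tilt under 0.05 rad), touched by nothing else; cover gripped over 1 N, collar centre over 30 mm above the knob centre, tilt under 0.2 rad, still (under 20 mm/s), carried by the fingers alone (all of step 3 and value of joint heat_knob above 0.95 rad and angle between cover_collar's own z axis and vertical below 0.2 rad and contact force between the fingers and cover above 1 N and contact force between each of the fingers, the arm and serving_lid below 0.2 N and contact force between cover and warmer below 0.1 N and contact force between cover and lid_stand below 0.1 N and linear speed of each of cover, serving_lid below 0.02 m/s and contact force between cover and paper_cup below 0.1 N and contact force between cover and mug below 0.1 N and contact force between cover and bowl below 0.1 N and contact force between cover and soup_spoon below 0.1 N); the arm keeps its last pose, push and grip.
It fails at once if the cover taken off the inner lid (over 20 mm) while the inner lid is not seated level on the pot ((z of cover_collar in the frame of lid_knob above -0.01 m or horizontal distance between cover_collar and lid_knob above 0.03 m) and not (horizontal distance between lid_knob and pot_rim below 0.009 m and z of lid_knob in the frame of pot_rim between 0.047 and 0.053 m and angle between lid_knob's own z axis and vertical below 0.05 rad)).
It fails at once if the inner lid dropped or slammed onto the pot (faster than 0.4 m/s within 30 mm of its seat) (z of lid_knob in the frame of pot_rim below 0.08 m and horizontal distance between lid_knob and pot_rim below 0.04 m and linear speed of serving_lid above 0.4 m/s).
It fails at once if the cup, mug, bowl or spoon moved more than 30 mm (distance of any of paper_cup, mug, bowl, soup_spoon from where it was at the start of the episode above 0.03 m).
It also fails if it takes over 72 s, if anything falls off the work surface, if the arm or the gripper's body presses on something with over 40 N, if the wrist force passes 120 N, or if a joint passes its speed limit or range.

## Robot

A 7-joint arm with a two-finger parallel gripper is mounted at the origin on the work surface. World frame = base frame: x ahead of the robot, y to its left, z up, the work surface at z = 0. Lengths are in m, angles in rad, forces in N, time in s.
With the tool pointing down it reaches from about 0.4 to 0.9 m from the base axis. Payload 5.5 kg.
Tool frame: the origin (TCP) lies between the finger pads; the fingertips stand 17 mm ahead of it and the grasp point (between the pads) lies 2 mm behind it; z points along the fingers, y is the direction in which the jaws open and shut (so a half turn about z gives the same grasp; the last joint's range is limited). The gripper opens to 92 mm and grips with 3 to 60 N. Pads are 19 mm wide; open, the fingers measure 130 mm over their backs; the gripper's body (75 mm by 190 mm) begins 47 mm behind the grasp point.
Start: joints at [1.536, 0.501, -0.427, 1.55, 0.221, 1.138, -0.21], TCP at [0.191, -0.621, 0.244] pointing down, gripper open.
Joint ranges: [-2.88, 2.88], [-0.31, 2.03], [-1.54, 1.56], [0.2, 2.42], [-1.41, 4.55], [0.19, 2.02], [-2.57, 2.57]. Speed limits (rad/s): [2.57, 2.57, 3.14, 3.14, 3.14, 3.14, 3.14].

## Interface

Orientations are given as a rotation vector (axis times angle).
In Python, from station import bot gives the robot as it stands.
- The arm moves only by the tool carry_out, never from a script. Its argument "targets" is one flat list of numbers, 5 for each row, row after row: the shift along the tool's x, y, z in m, then the turn about the tool's z in rad, then the finger opening in m, from 0 to 0.0918. A call has 1 to 20 rows; each row shifts and turns the commanded pose from where the row before left it, along the tool's axes as they then stand; what a row does not reach is not made up. A row lasts 1/8 s, in which the tool goes at most 62.5 mm and 10.7 degrees, less where a joint would pass 70% of its speed; a pose out of reach is approached as far as the arm can. A call is refused whole if a number of a shift passes 0.0625 or a number of a turn 0.188, either way. A call with a gripper value outside its range is refused whole. The fingers move at their own pace and stop on an object; "grip_force" is the grip in N (left out, the last holds). Time passes only in rows, so rows that do not move let the fingers close. It gives the time, the measured TCP pose, the force and the opening at its end, in the units of the state.
- bot.sense(): the state, without advancing time (a new reading comes with each control period).
- bot.camera(name): name is "side" or "top"; returns a dict with "img" (384x512x3 uint8, red, green, blue), "fx", "fy", "cx", "cy" (pixels), "R" (3x3) and "t" (3): a world point X has camera coordinates R X + t. Camera axes: x right, y down, z forward; pixel columns grow to the right and rows downward; lengths in m; the calibration is good to about 2 mm. A picture is of the moment at which its call begins. There is no depth.
- bot.close_job(): hands the job in, once; it reports no verdict.
Trained networks look in a picture, given as the dict that the camera call returned (one of the last four; its "shot" number tells which), for a name from the list of things; names that differ only in an ending like _2 or _b are one class to them, and where a whole thing is asked for, a point or a joint stands for the part that bears it (a point fixed in the world has none). Each returns a list of dicts, best first, with "score" (0 to 1); they miss things now and then, are a little off and sometimes report something else, mostly with a low value. They report only what shows in the picture. A call takes as long as a camera call. They do not tell look-alikes from the thing itself.
- bot.silhouettes(picture, label): "pixels" (384x512 bool, what is visible of it) and "centre" ([row, column] as shares, 0 to 1, of the picture: columns of its width, rows of its height, amid what is visible of it).
- bot.place_of(picture, label): "centre" ([row, column] as shares, 0 to 1, of the picture: columns of its width, rows of its height: a listed point, or the origin of a listed thing).
The state is a dict: "time": time; "joint_pos": joint angles; "joint_vel": joint speeds; "joint_efforts": joint torques, N m; "ee_pos": TCP position; "ee_rot": TCP orientation; "wrist_force": force on the tool from outside, world axes, zero at the start; "ft_torque": the same for the moment, N m; "width": finger opening in m.
Only numpy, scipy, OpenCV 4.12 (cv2) and the standard library are available. Lean on these libraries where they do the work, as an engineer would, in place of code of your own. Each camera call takes 0.05 s, during which the arm holds its last target.

## Working session

There is one attempt and no reset: what is moved stays moved. The work goes in short steps, Python scripts to look and compute and a tool call to move; the robot and the scene stay as the last step left them, time stands still between calls to the robot, and variables do not carry over. Pictures are saved under pics/ and viewed, and the job is handed in when it is done.

Besides the shell and the picture viewer there is one more tool, called after ">>>" as name(argument=value, ...) on one line, values as JSON. carry_out: Moves the arm, as the interface text tells. Its arguments: {"type":"object","properties":{"targets":{"type":"array","items":{"type":"number"}},"grip_force":{"type":"number"}},"required":["targets"]}

```bash
mkdir -p pics; ls; cat > h.py <<'E'
from station import bot
import numpy as np, cv2
def save(p,name,crop=None,scale=1):
    im=cv2.cvtColor(p["img"],cv2.COLOR_RGB2BGR)
    if crop: r0,r1,c0,c1=crop; im=im[r0:r1,c0:c1]
    if scale!=1: im=cv2.resize(im,None,fx=scale,fy=scale,interpolation=cv2.INTER_CUBIC)
    cv2.imwrite("pics/"+name,im)
def plane(p,u,v,z):
    R=np.array(p["R"]);t=np.array(p["t"]);d=R.T@np.array([(u-p["cx"])/p["fx"],(v-p["cy"])/p["fy"],1]);o=-R.T@t
    return o+d*(z-o[2])/d[2]
def proj(p,X):
    c=np.array(p["R"])@np.array(X)+np.array(p["t"]);return np.array([p["fx"]*c[0]/c[2]+p["cx"],p["fy"]*c[1]/c[2]+p["cy"]])
def tri(ps,uvs):
    A=[];b=[]
    for p,(u,v) in zip(ps,uvs):
        R=np.array(p["R"]);t=np.array(p["t"])
        a=(u-p["cx"])/p["fx"];c=(v-p["cy"])/p["fy"]
        A+= [R[0]-a*R[2],R[1]-c*R[2]];b+=[a*t[2]-t[0],c*t[2]-t[1]]
    return np.linalg.lstsq(np.array(A),np.array(b),rcond=None)[0]
E
python3 - <<'E'
from h import *
T=bot.camera("top");S=bot.camera("side")
save(T,"t0.png",scale=1.5);save(S,"s0.png",scale=1.5)
s=bot.sense();print(s)
for p,n in((T,"top"),(S,"side")):
    print(n,p["fx"],p["cx"],p["cy"],(-np.array(p["R"]).T@np.array(p["t"])).round(3))
zs=dict(pot_rim=.095,heat_knob_grip=.093,lid_knob=.1,cover_collar=.07,lid_stand=0,warmer=0,paper_cup=0,mug=0,bowl=0,soup_spoon=0)
for n,z in zs.items():
  for p,m in((T,"top"),(S,"side")):
    for d in bot.place_of(p,n):
        r,c=d["centre"];print(n,m,round(d["score"],2),round(c*512),round(r*384),plane(p,c*512,r*384,z).round(3))
E
```

```text
pics
{'time': 0.1, 'joint_pos': array([ 1.5361923 ,  0.50174951, -0.42679161,  1.55131778,  0.22081405,
        1.13832714, -0.21027751]), 'joint_vel': array([ 0.00082025, -0.00137452, -0.00184372, -0.00205115, -0.00298556,
       -0.00049474,  0.00026882]), 'joint_efforts': array([-1.18972934e-02, -5.67863703e+01, -5.83866566e+00, -2.79914117e+01,
       -6.90604909e-02,  2.41276593e-02,  3.80252322e-05]), 'ee_pos': array([ 0.19049508, -0.62083602,  0.24279505]), 'ee_rot': array([-3.10510180e+00, -4.65894519e-01,  3.48590466e-04]), 'wrist_force': array([ 0.5348956 ,  0.17454159, -0.57614245]), 'ft_torque': array([-0.00458178, -0.04075979,  0.00623768]), 'width': 0.09190470577947976}
top 386.9988752037477 256.48818966833454 187.17057992143648 [0.243 0.018 1.241]
side 347.6084219555876 258.74908061702325 191.83749061082673 [0.325 0.607 0.887]
pot_rim top 0.79 302 144 [ 0.649 -0.155  0.095]
pot_rim side 0.95 230 147 [ 0.661 -0.15   0.095]
pot_rim side 0.23 154 304 [0.654 0.391 0.095]
heat_knob_grip top 0.44 320 196 [ 0.48  -0.196  0.093]
lid_knob top 0.83 203 245 [0.353 0.162 0.1  ]
li
[... 230 characters left out ...]
id_knob side 0.27 170 188 [0.77  0.067 0.1  ]
cover_collar top 0.88 194 158 [0.63  0.187 0.07 ]
cover_collar side 0.98 197 239 [0.637 0.189 0.07 ]
warmer top 0.87 300 150 [ 0.663 -0.16   0.   ]
warmer side 0.97 238 165 [ 0.645 -0.165  0.   ]
warmer side 0.16 197 234 [0.671 0.139 0.   ]
paper_cup top 0.71 382 154 [ 0.634 -0.434  0.   ]
paper_cup top 0.56 189 156 [0.661 0.214 0.   ]
paper_cup side 0.69 264 117 [ 0.631 -0.435  0.   ]
mug top 0.71 131 213 [0.479 0.403 0.   ]
mug side 0.9 228 343 [0.475 0.402 0.   ]
bowl top 0.81 250 109 [0.819 0.001 0.   ]
bowl side 0.9 171 187 [ 0.827 -0.007  0.   ]
soup_spoon top 0.74 143 146 [0.704 0.367 0.   ]
soup_spoon side 0.79 154 304 [0.695 0.365 0.   ]
```

View pics/t0.png

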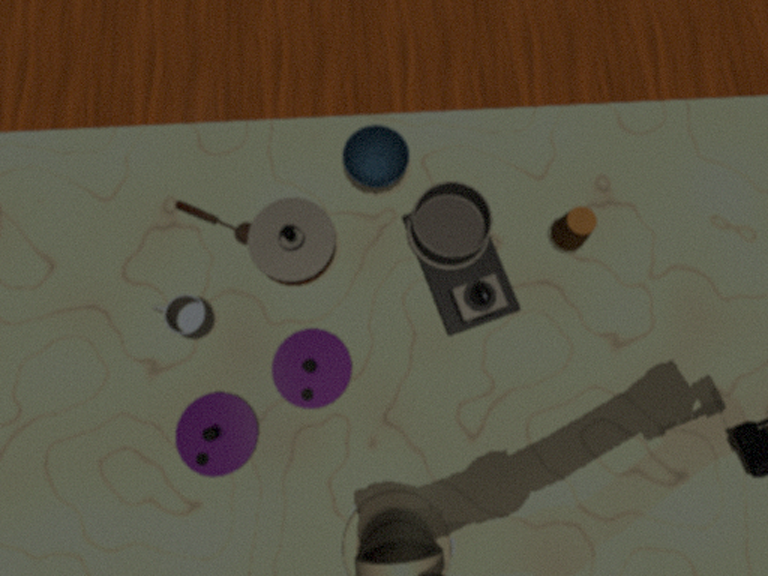

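View pics/s0.png

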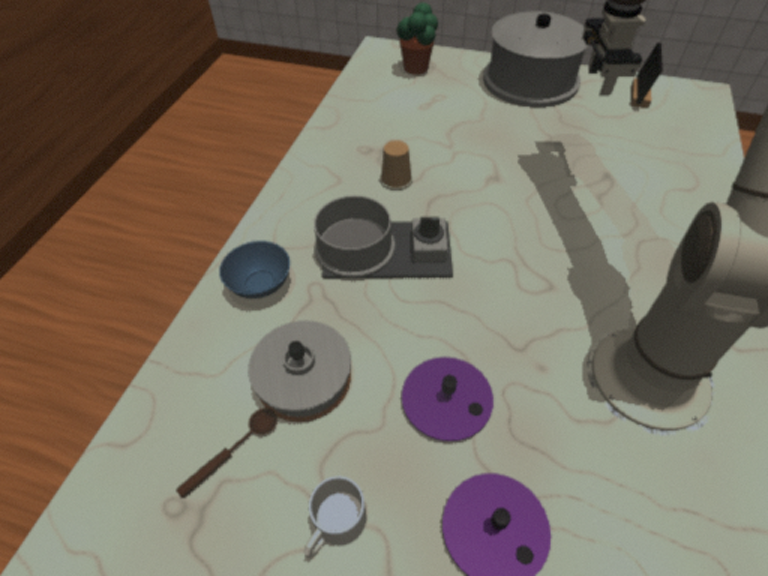

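The pictures show three lids: a steel one with its collar at top px (194,158) and side px (197,239), and purple ones at top px (208,245) and (145,289). The steel one has the collar and cover, so it is the one meant. The warmer's pot is at top px (300,150), and its knob is at top px (320,196). I'll confirm all of this in enlarged crops.

```bash
python3 - <<'E'
from h import *
T=bot.camera("top");S=bot.camera("side")
np.savez("c.npz",T=T,S=S)
a=[]
for p,cr in((T,(120,200,150,240)),(T,(110,230,260,380)),(S,(205,285,150,250)),(S,(120,200,200,310))):
    r0,r1,c0,c1=cr;im=cv2.cvtColor(p["img"],cv2.COLOR_RGB2BGR)[r0:r1,c0:c1]
    im=cv2.resize(im,(390,290),interpolation=cv2.INTER_CUBIC);im=np.clip(im.astype(float)*1.5,0,255).astype(np.uint8);a.append(im)
cv2.imwrite("pics/c0.png",np.vstack([np.hstack(a[:2]),np.hstack(a[2:])]))
for n in("lid_knob","cover_collar","pot_rim","heat_knob_grip"):
    for p,m in((T,"top"),(S,"side")):
        for d in bot.place_of(p,n):
            r,c=d["centre"];print(n,m,round(d["score"],2),round(c*512,1),round(r*384,1))
E
```

```text
lid_knob top 0.96 204.2 245.0
lid_knob top 0.71 140.0 290.2
lid_knob top 0.63 192.8 156.2
lid_knob side 0.87 330.5 347.5
lid_knob side 0.8 295.9 255.3
lid_knob side 0.78 194.1 231.0
cover_collar top 0.82 193.7 158.6
cover_collar side 0.73 199.6 240.3
pot_rim top 0.95 299.9 143.9
pot_rim side 0.62 231.8 148.1
pot_rim side 0.61 198.6 240.4
heat_knob_grip top 0.51 321.3 192.6
heat_knob_grip side 0.61 283.3 145.3
heat_knob_grip side 0.35 201.1 240.1
```

View pics/c0.png

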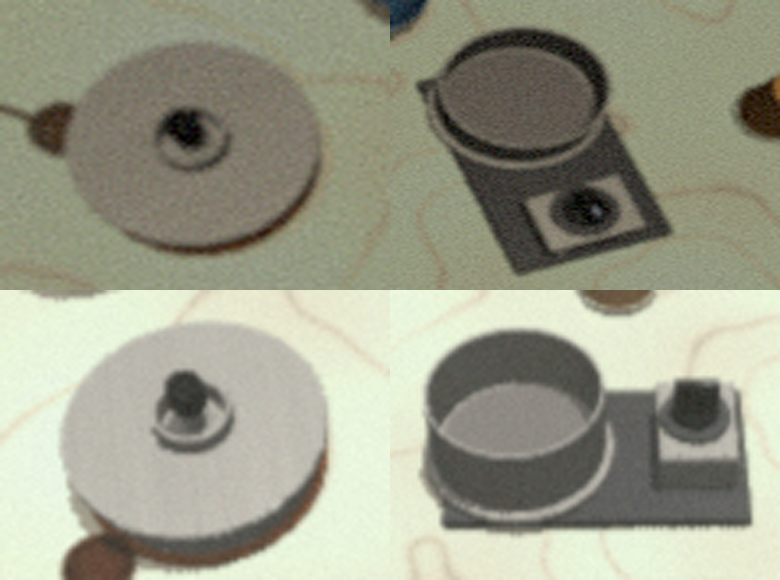

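```bash
cat > fit.py <<'E'
from h import *
from scipy.ndimage import map_coordinates
from scipy.optimize import minimize
def grad(p,s=1.0):
    g=cv2.GaussianBlur(cv2.cvtColor(p["img"],cv2.COLOR_RGB2GRAY).astype(float),(0,0),s)
    return np.hypot(cv2.Sobel(g,-1,1,0),cv2.Sobel(g,-1,0,1))
def circ(p,x,y,z,r,n=120):
    a=np.linspace(0,2*np.pi,n,endpoint=False)
    return np.array([proj(p,(x+r*np.cos(i),y+r*np.sin(i),z)) for i in a])
def score(ps,gs,x,y,circs):
    s=0
    for p,g in zip(ps,gs):
        for z,r in circs:
            q=circ(p,x,y,z,r); s+=map_coordinates(g,[q[:,1],q[:,0]],order=1).mean()
    return s
def fitc(ps,x0,y0,circs,rad=.02):
    gs=[grad(p) for p in ps];best=None
    for st,w in((.003,rad),(.001,.003),(.0004,.001)):
        for x in np.arange(x0-w,x0+w+1e-9,st):
            for y in np.arange(y0-w,y0+w+1e-9,st):
                s=score(ps,gs,x,y,circs)
                if best is None or s>best[0]: best=(s,x,y)
        x0,y0=best[1:]
    return np.round(best,4)
def overlay(p,circs,name,crop,sc=6):
    r0,r1,c0,c1=crop
    im=cv2.cvtColor(p["img"],cv2.COLOR_RGB2BGR)[r0:r1,c0:c1]
    im=cv2.resize(im,None,fx=sc,fy=sc,interpolation=cv2.INTER_CUBIC);im=np.clip(im*1.5,0,255).astype(np.uint8)
    for x,y,z,r in circs:
        q=((circ(p,x,y,z,r)-[c0,r0]+.5)*sc).astype(int)
        cv2.polylines(im,[q.reshape(-1,1,2)],True,(0,0,255),1)
    return im
E
python3 - <<'E'
from fit import *
d=np.load("c.npz",allow_pickle=True);T=d["T"].item();S=d["S"].item()
for nm,ps in(("T",[T]),("S",[S]),("TS",[T,S])):
    print(nm,"pot",fitc(ps,.655,-.152,[(.095,.084)]),"cover",fitc(ps,.635,.19,[(.060,.094)]),"knobdisc",fitc(ps,.485,-.196,[(.068,.022)],.015))
pot=fitc([T,S],.655,-.152,[(.095,.084)]);cov=fitc([T,S],.635,.19,[(.06,.094)]);kd=fitc([T,S],.485,-.196,[(.068,.022)],.015)
C=[(*pot[1:],.095,.084),(*pot[1:],.095,.080),(*cov[1:],.06,.094),(*cov[1:],.08,.028),(*cov[1:],.114,.013),(*kd[1:],.068,.022)]
ims=[cv2.resize(overlay(p,C,"",c),(390,290)) for p,c in((T,(120,200,150,240)),(T,(110,230,260,380)),(S,(205,285,150,250)),(S,(120,200,200,310)))]
cv2.imwrite("pics/o0.png",np.vstack([np.hstack(ims[:2]),np.hstack(ims[2:])]))
E
```

```text
T pot [100.255    0.6428  -0.1508] cover [58.3456  0.622   0.186 ] knobdisc [71.5985  0.4782 -0.1852]
S pot [ 1.523419e+02  6.448000e-01 -1.494000e-01] cover [95.2038  0.6304  0.1882] knobdisc [121.2773   0.4898  -0.215 ]
TS pot [ 2.506516e+02  6.442000e-01 -1.498000e-01] cover [149.6157   0.6312   0.1892] knobdisc [173.7761   0.4882  -0.215 ]
```

View pics/o0.png

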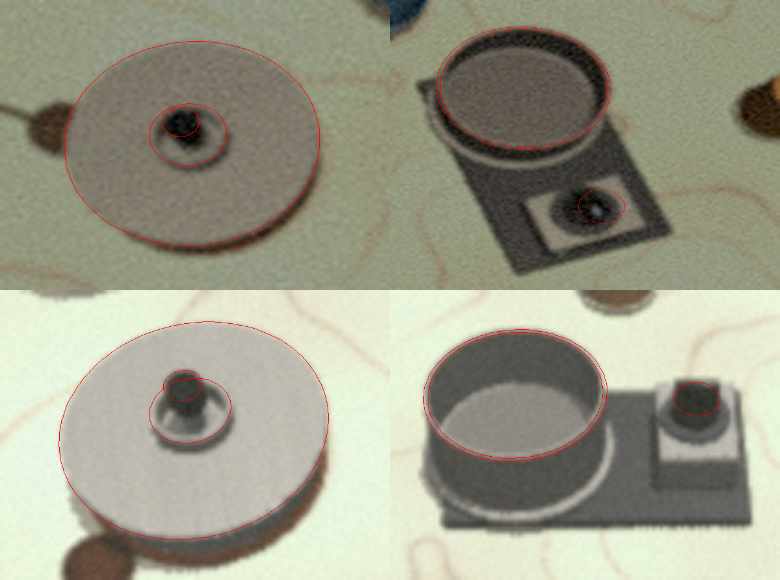

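```bash
python3 - <<'E'
from fit import *
d=np.load("c.npz",allow_pickle=True);T=d["T"].item();S=d["S"].item()
print(plane(T,320.9,196.1,.067),plane(S,285.5,153.7,.067))
print("knob",plane(T,192.5,154.8,.107),plane(S,150+184/3.9,205+(385-290)/3.625,.107))
P=np.array([.6442,-.1498])
gs=[grad(T),grad(S)]
# box edges: corner of top at z=.056
def pts(a,seg):
    c,s=np.cos(a),np.sin(a);out=[]
    for (x0,y0),(x1,y1) in seg:
        for k in np.linspace(0,1,30):
            x=x0+(x1-x0)*k;y=y0+(y1-y0)*k
            out.append((P[0]+c*x-s*y,P[1]+s*x+c*y,.056))
    return out
b=[(-.2075,-.05),(-.1325,-.05),(-.1325,.05),(-.2075,.05)]
# axis of box is 170 from pot axis
seg=[(b[i],b[(i+1)%4]) for i in range(4)]
from scipy.ndimage import map_coordinates
r=[]
for a in np.radians(np.arange(-20,60,.5)):
    s=[]
    for p,g in zip((T,S),gs):
        q=np.array([proj(p,X) for X in pts(a,seg)]);s.append(map_coordinates(g,[q[:,1],q[:,0]],order=1).mean())
    r.append((np.degrees(a),*s))
r=np.array(r)
for k in (1,2):
    print(r[np.argsort(-r[:,k])[:4]].round(1))
print(r[np.argsort(-(r[:,1]+r[:,2]))[:4]].round(1))
a=np.radians(r[np.argmax(r[:,1]+r[:,2]),0])
K=P-.168*np.array([np.cos(a),np.sin(a)]);print(K)
u=np.array([np.cos(a),np.sin(a)]);v=np.array([-u[1],u[0]])
def ov(p,cr):
    im=overlay(p,[(*K,.068,.022)],"",cr);r0,r1,c0,c1=cr
    for pl in ([(P+u*x+v*y,.056) for x,y in b],[(K+u*x+v*y,.1) for x,y in((-.021,-.007),(.021,-.007),(.021,.007),(-.021,.007))]):
        q=np.array([(proj(p,(*h,z))-[c0,r0]+.5)*6 for h,z in pl]).astype(int)
        cv2.polylines(im,[q.reshape(-1,1,2)],True,(0,255,0),1)
    return cv2.resize(im,(390,390))
cv2.imwrite("pics/o1.png",np.hstack([ov(T,(160,230,285,355)),ov(S,(125,185,255,315))]))
E
```

```text
[ 0.48545109 -0.203198    0.067     ] [ 0.4854046  -0.19674899  0.067     ]
knob [0.6280507  0.18635654 0.107     ] [0.63153671 0.18577202 0.107     ]
[[ 17.5  92.8 118.4]
 [ 18.   91.2 118.1]
 [ 17.   89.  116.1]
 [ 18.5  85.  114.7]]
[[ 17.5  92.8 118.4]
 [ 18.   91.2 118.1]
 [ 17.   89.  116.1]
 [ 18.5  85.  114.7]]
[[ 17.5  92.8 118.4]
 [ 18.   91.2 118.1]
 [ 17.   89.  116.1]
 [ 18.5  85.  114.7]]
[ 0.48397555 -0.20031857]
```

View pics/o1.png

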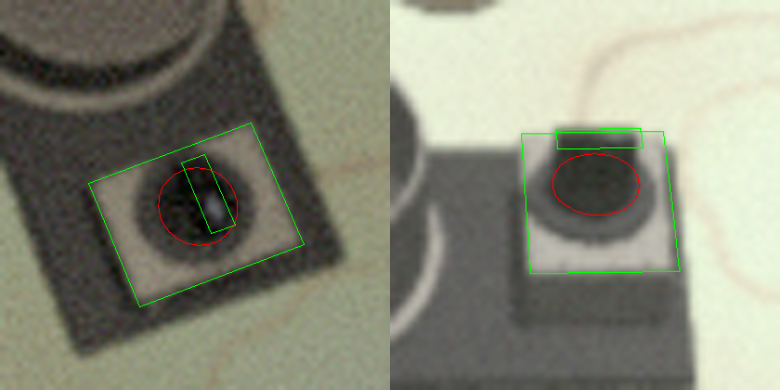

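The overlay confirms that the pot is at (0.644,-0.150), the warmer's yaw is 17.5°, and the heat knob is at (0.484,-0.200). The tool is already aligned with the bar, so I'm moving above the knob.

>>> carry_out(targets=[0.034,-0.0265,0,0,0.06,0.034,-0.0265,0,0,0.06,0.034,-0.0265,0,0,0.06,0.034,-0.0265,0,0,0.06,0.034,-0.0265,0,0,0.06,0.034,-0.0265,0,0,0.06,0.034,-0.0265,0,0,0.06,0.034,-0.0265,0,0,0.06,0.034,-0.0265,0,0,0.06,0.034,-0.0265,0,0,0.06,0.034,-0.0265,0.02,0,0.06,0.03,-0.0243,0.03,0,0.06,0,0,0,0,0.06,0,0,0,0,0.06], grip_force=25)

```text
time: 3.35
ee_pos: [0.4842, -0.2014, 0.1938]
ee_rot: [3.106, 0.466, -0.001]
wrist_force: [0.7, -1.1, 0.4]
width: 0.06
```

```bash
cat >> h.py <<'E'
from scipy.spatial.transform import Rotation as Ro
def st():
    s=bot.sense();R=Ro.from_rotvec(s["ee_rot"]).as_matrix()
    print("t",round(s["time"],2),"p",s["ee_pos"].round(4),"xang",np.degrees(np.arctan2(R[1,0],R[0,0])).round(2),"z",R[:,2].round(3),"w",round(s["width"],4),"F",s["wrist_force"].round(1),"j",s["joint_pos"].round(2))
    return s,R
def togo(X):
    s,R=st(); print("tool shift",(R.T@(np.array(X)-s["ee_pos"])).round(4))
E
python3 -c "
from h import *
togo((.484,-.2003,.092))
p=bot.camera('top');save(p,'t1.png',(130,260,250,400),5);p=bot.camera('side');save(p,'s1.png',(70,200,200,350),5)"
```

```text
t 3.35 p [ 0.4842 -0.2014  0.1938] xang 17.07 z [-0. -0. -1.] w 0.06 F [ 0.7 -1.1  0.4] j [ 0.87  0.37 -0.64  1.91  0.27  0.95 -1.17]
tool shift [ 0.0002 -0.0011  0.1018]
```

View pics/s1.png

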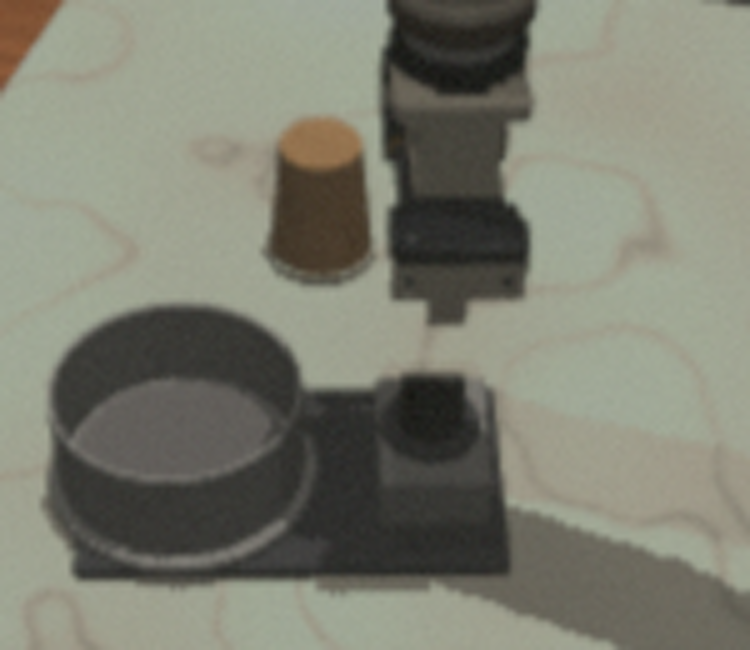

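>>> carry_out(targets=[0,0,0.02,0,0.06,0,0,0.02,0,0.06,0,-0.001,0.02,0,0.06,0,0,0.02,0,0.06,0,0,0.015,0,0.06,0,0,0.0065,0,0.06,0,0,0,0,0.06])

```text
time: 4.32
ee_pos: [0.484, -0.2003, 0.0922]
ee_rot: [-3.107, -0.465, 0.0]
wrist_force: [-0.4, 0.4, -0.5]
width: 0.0603
```

The side view showed the open fingers right above the knob bar, around px (445,320) in the crop. The descent met no contact, so I'll close and turn.

>>> carry_out(targets=[0,0,0,0,0.005,0,0,0,0,0.005,0,0,0,0,0.005,0,0,0,0,0.005], grip_force=30)

```text
time: 4.82
ee_pos: [0.4841, -0.2, 0.0924]
ee_rot: [3.107, 0.466, 0.0]
wrist_force: [0.9, -0.2, -0.2]
width: 0.0246
```

>>> carry_out(targets=[0,0,0,0,0.005,0,0,0,0,0.005])

```text
time: 5.08
ee_pos: [0.4848, -0.2025, 0.0924]
ee_rot: [3.104, 0.463, 0.003]
wrist_force: [2.8, -6.7, -3.4]
width: 0.0138
```

>>> carry_out(targets=[0,0.002,0,0,0.005,0,0.001,0,0,0.005,0,0,0,0,0.005])

```text
time: 5.45
ee_pos: [0.4849, -0.2027, 0.0924]
ee_rot: [-3.107, -0.466, 0.0]
wrist_force: [-0.4, 0.3, 2.7]
width: 0.0135
```

>>> carry_out(targets=[0,0,0,0.15,0.005,0,0,0,0.15,0.005,0,0,0,0.15,0.005,0,0,0,0.15,0.005,0,0,0,0.15,0.005,0,0,0,0.15,0.005,0,0,0,0.15,0.005,0,0,0,0.1,0.005,0,0,0,0,0.005,0,0,0,0,0.005])

```text
time: 6.7
ee_pos: [0.4851, -0.202, 0.0924]
ee_rot: [-2.862, 1.294, 0.0]
wrist_force: [-1.4, 2.3, 4.4]
width: 0.0139
```

```bash
python3 -c "
from h import *
s,R=st();print(s['ft_torque'])"
```

```text
t 6.7 p [ 0.4851 -0.202   0.0924] xang -48.66 z [ 0.     0.001 -1.   ] w 0.0139 F [-1.4  2.3  4.4] j [ 0.58  0.47 -0.29  1.98  0.2   0.71 -2.25]
[ 0.63949656  0.06466938 -0.05865415]
```

The tool turned 65.7° (1.15 rad). I'm releasing and rising.

>>> carry_out(targets=[0,0,0,0,0.06,0,0,0,0,0.06,0,0,0,0,0.06,0,0,-0.02,0,0.06,0,0,-0.04,0,0.06,0,0,-0.05,-0.1,0.06,0,0,-0.04,-0.15,0.06,0,0,0,-0.17,0.06,0,0,0,-0.17,0.06,0,0,0,-0.17,0.06,0,0,0,-0.17,0.06,0,0,0,-0.17,0.06,0,0,0,0,0.06])

```text
time: 8.32
ee_pos: [0.4847, -0.203, 0.2421]
ee_rot: [-3.118, -0.386, 0.0]
wrist_force: [-0.5, -0.2, -0.2]
width: 0.0602
```

```bash
python3 -c "
from h import *
togo((.630,.186,.200))
p=bot.camera('top');save(p,'t2.png',scale=1.5);p=bot.camera('side');save(p,'s2.png',(70,200,200,350),5)"
```

```text
t 8.32 p [ 0.4847 -0.203   0.2421] xang 14.11 z [-0.  0. -1.] w 0.0602 F [-0.5 -0.2 -0.2] j [ 0.79  0.29 -0.52  1.86  0.17  1.03 -1.13]
tool shift [ 0.2358 -0.3418  0.0421]
```

View pics/s2.png

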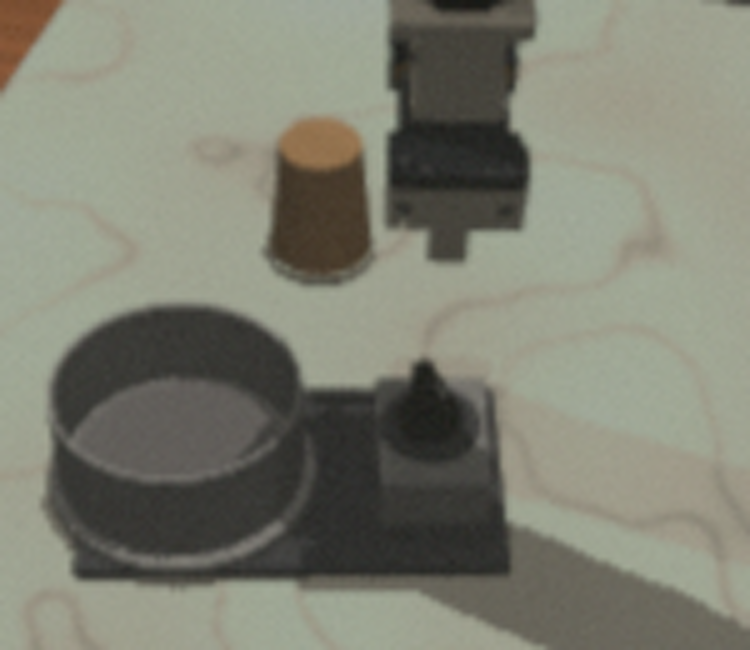

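View pics/t2.png

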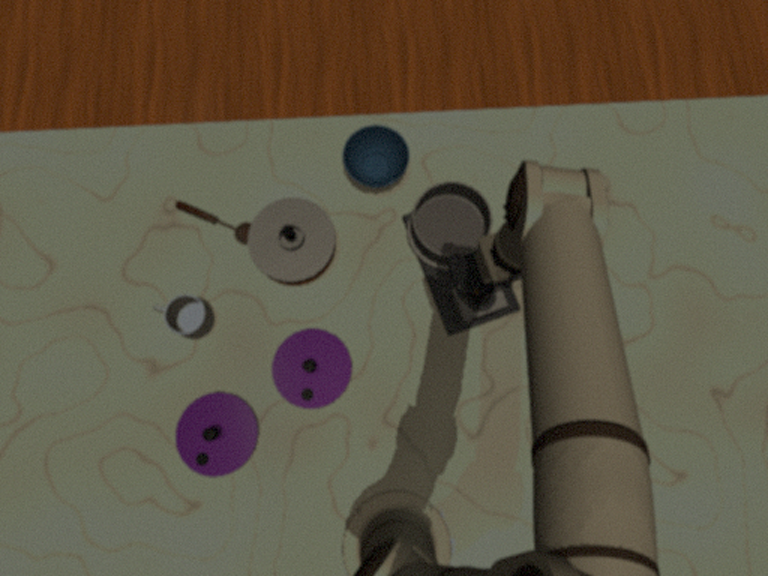

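The bar now shows end-on, about 65° clockwise, so the knob is on. Next I'm moving over the steel lid.

>>> carry_out(targets=[0.0236,-0.0342,0,0,0.06,0.0236,-0.0342,0,0,0.06,0.0236,-0.0342,0,0,0.06,0.0236,-0.0342,0,0,0.06,0.0236,-0.0342,0,0,0.06,0.0236,-0.0342,0,0,0.06,0.0236,-0.0342,0,0,0.06,0.0236,-0.0342,0,0,0.06,0.0236,-0.0342,0,0,0.06,0.0234,-0.034,0,0,0.06,0,0,0.03,0,0.06,0,0,0.03,0,0.06,0,0,0,0,0.06])

```text
time: 10.05
ee_pos: [0.6277, 0.1855, 0.1793]
ee_rot: [3.117, 0.385, -0.009]
wrist_force: [0.1, 0.1, 0.2]
width: 0.0601
```

```bash
python3 -c "
from h import *
togo((.630,.186,.102))
p=bot.camera('top');save(p,'t3.png',(110,210,140,250),6)
q=bot.camera('side');save(q,'s3.png',(180,290,140,260),6)
for P in(p,q):
  for z in (.102,): print(proj(P,(*bot.sense()['ee_pos'][:2],.107)))
"
```

```text
t 10.05 p [0.6277 0.1855 0.1793] xang 14.09 z [-0.006 -0.002 -1.   ] w 0.0601 F [0.1 0.1 0.2] j [ 0.08  0.61 -0.58  1.59  0.37  1.06 -1.93]
tool shift [ 0.0028 -0.      0.0773]
[192.46766572 154.22015355]
[197.64570982 231.55533862]
```

View pics/s3.png

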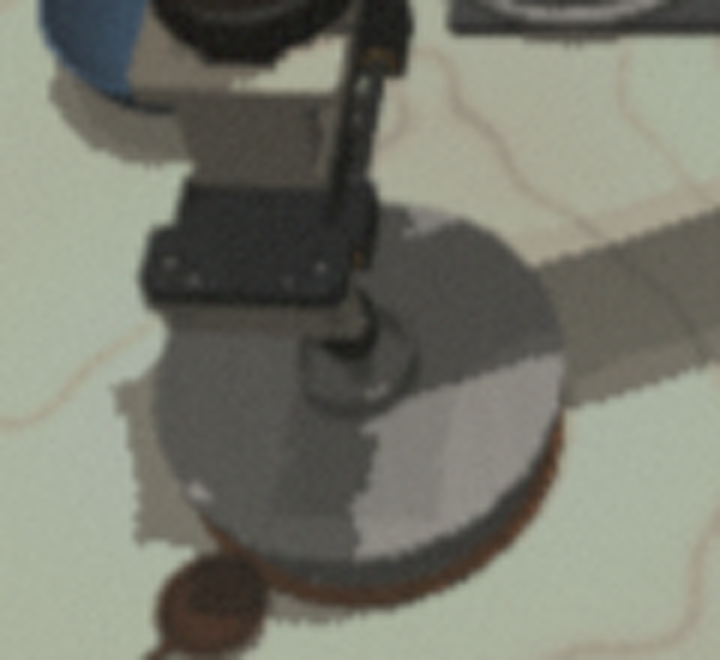

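>>> carry_out(targets=[0.002,0,0.02,0,0.06,0,0,0.02,0,0.06,0,0,0.02,0,0.06,0,0,0.0165,0,0.06,0,0,0,0,0.06,0,0,0,0,0.06])

```text
time: 10.9
ee_pos: [0.6319, 0.1872, 0.106]
ee_rot: [-3.117, -0.389, -0.001]
wrist_force: [0.1, 0.3, 0.4]
width: 0.06
```

>>> carry_out(targets=[0,0,0,0,0.03,0,0,0,0,0.028,0,0,0,0,0.026,0,0,0,0,0.024], grip_force=5)

```text
time: 11.4
ee_pos: [0.6317, 0.1869, 0.1059]
ee_rot: [-3.117, -0.388, -0.0]
wrist_force: [-0.8, 1.0, -1.1]
width: 0.0263
```

>>> carry_out(targets=[0,0,0,0,0.015,0,0,0,0,0.015,0,0,0,0,0.015], grip_force=15)

```text
time: 11.78
ee_pos: [0.6317, 0.1869, 0.1059]
ee_rot: [-3.117, -0.388, -0.0]
wrist_force: [-0.4, -0.4, 1.9]
width: 0.0255
```

>>> carry_out(targets=[0,0,0,0,0.01,0,0,0,0,0.01,0,0,0,0,0.01], grip_force=45)

```text
time: 12.15
ee_pos: [0.6317, 0.1869, 0.1059]
ee_rot: [-3.117, -0.388, -0.0]
wrist_force: [-0.2, -0.1, 2.9]
width: 0.0246
```

>>> carry_out(targets=[0,0,-0.004,0,0.01,0,0,-0.008,0,0.01,0,0,-0.012,0,0.01,0,0,-0.015,0,0.01,0,0,-0.018,0,0.01,0,0,-0.018,0,0.01,0,0,-0.018,0,0.01,0,0,-0.015,0,0.01,0,0,-0.011,0,0.01,0,0,-0.006,0,0.01,0,0,0,0,0.01,0,0,0,0,0.01])

```text
time: 13.65
ee_pos: [0.6312, 0.1866, 0.2299]
ee_rot: [3.117, 0.388, -0.002]
wrist_force: [-0.1, -0.3, -5.8]
width: 0.025
```

```bash
python3 -c "
from h import *
togo((.644,-.150,.231))
p=bot.camera('side');save(p,'s4.png',scale=1.5)
"
```

```text
t 13.65 p [0.6312 0.1866 0.2299] xang 14.2 z [-0.001 -0.    -1.   ] w 0.025 F [-0.1 -0.3 -5.8] j [ 0.09  0.57 -0.61  1.54  0.34  1.15 -1.91]
tool shift [-0.0701  0.3295 -0.0009]
```

View pics/s4.png

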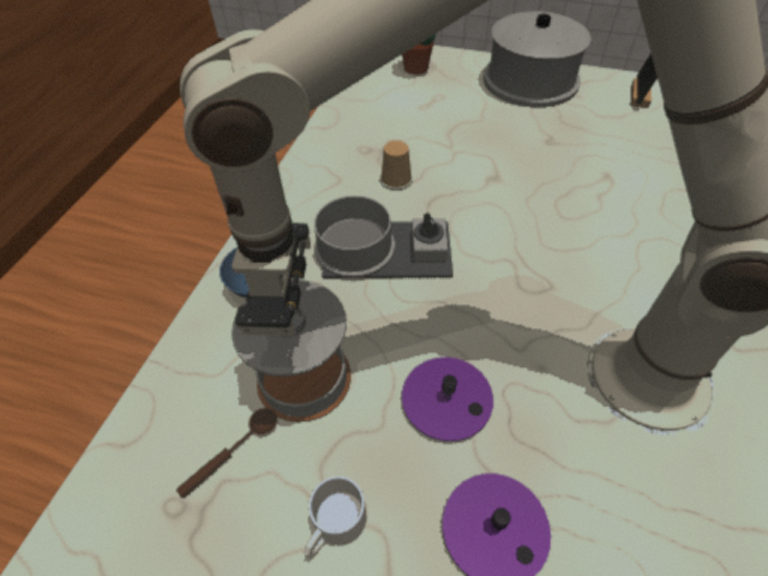

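Both lids are up, with about 5.3 N extra on the wrist, and they hang level. I'm carrying them to the pot.

>>> carry_out(targets=[-0.002,0.01,0,0,0.01,-0.005,0.022,0,0,0.01,-0.007,0.033,0,0,0.01,-0.007,0.033,0,0,0.01,-0.007,0.033,0,0,0.01,-0.007,0.033,0,0,0.01,-0.007,0.033,0,0,0.01,-0.007,0.033,0,0,0.01,-0.007,0.033,0,0,0.01,-0.007,0.033,0,0,0.01,-0.005,0.022,0,0,0.01,-0.002,0.011,0,0,0.01,0,0,0,0,0.01,0,0,0,0,0.01])

```text
time: 15.45
ee_pos: [0.6446, -0.147, 0.2308]
ee_rot: [-3.116, -0.392, -0.001]
wrist_force: [-0.1, 0.7, -4.6]
width: 0.0247
```

```bash
cat > m.py <<'E'
from fit import *
import sys
s,R=st();x,y,z=s["ee_pos"]
T=bot.camera('top');S=bot.camera('side')
zc=z-.006-.040  # cover disc top
print("cover S",fitc([S],x,y,[(zc,.094)],.012),"T",fitc([T],x,y,[(zc,.094)],.012))
c=fitc([S],x,y,[(zc,.094)],.012)
C=[(c[1],c[2],zc,.094),(.6442,-.1498,.095,.084)]
a=overlay(T,C,"",(90,200,240,360),3.2);b=overlay(S,C,"",(85,205,170,300),3)
h=min(a.shape[0],b.shape[0]);cv2.imwrite("pics/"+sys.argv[1],np.hstack([a[:h],b[:h]]))
E
python3 m.py m5.png
```

```text
t 15.45 p [ 0.6446 -0.147   0.2308] xang 14.34 z [ 0.     0.001 -1.   ] w 0.0247 F [-0.1  0.7 -4.6] j [ 0.57  0.56 -0.55  1.53  0.31  1.14 -1.37]
cover S [114.6258   0.6434  -0.1428] T [58.6284  0.644  -0.1438]
```

View pics/m5.png

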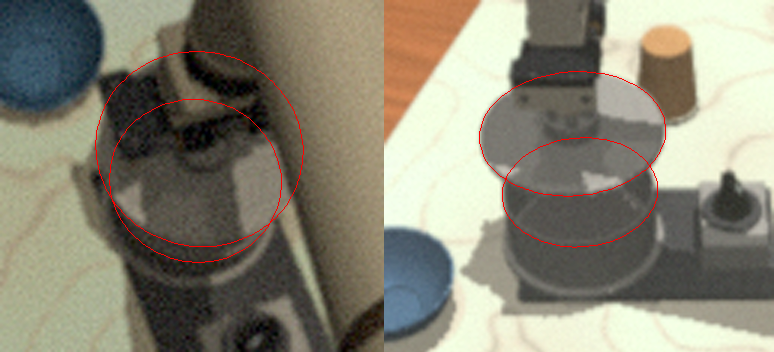

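>>> carry_out(targets=[-0.001,0.004,0.005,0,0.01,0,0,0.01,0,0.01,0,0,0.012,0,0.01,0,0,0.012,0,0.01,0,0,0.01,0,0.01,0,0,0.006,0,0.01,0,0,0,0,0.01])

```text
time: 16.42
ee_pos: [0.6441, -0.1533, 0.1751]
ee_rot: [-3.117, -0.388, 0.001]
wrist_force: [-0.7, -0.9, -5.8]
width: 0.0251
```

```bash
python3 m.py m6.png
```

```text
t 16.43 p [ 0.6441 -0.1533  0.1751] xang 14.2 z [-0.001  0.    -1.   ] w 0.0251 F [-0.7 -0.9 -5.8] j [ 0.56  0.61 -0.53  1.57  0.34  1.05 -1.38]
cover S [103.4172   0.6439  -0.1511] T [66.1759  0.6309 -0.1373]
```

View pics/m6.png

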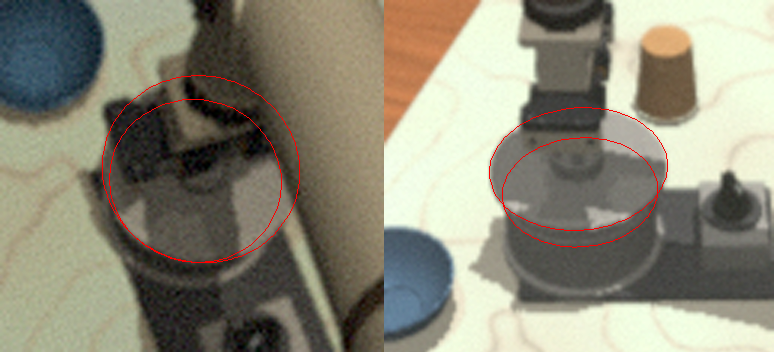

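>>> carry_out(targets=[0,-0.0015,0.004,0,0.01,0,0,0.006,0,0.01,0,0,0.005,0,0.01,0,0,0.003,0,0.01,0,0,0,0,0.01])

```text
time: 17.15
ee_pos: [0.6438, -0.1519, 0.1573]
ee_rot: [-3.117, -0.388, 0.001]
wrist_force: [0.5, 0.3, -6.0]
width: 0.0249
```

>>> carry_out(targets=[0,0,0.0015,0,0.01,0,0,0.0015,0,0.01,0,0,0,0,0.01])

```text
time: 17.52
ee_pos: [0.644, -0.1519, 0.1546]
ee_rot: [-3.117, -0.388, 0.0]
wrist_force: [-0.5, 0.5, -4.9]
width: 0.0251
```

>>> carry_out(targets=[0,0,0.0015,0,0.01,0,0,0.001,0,0.01,0,0,0,0,0.01])

```text
time: 17.9
ee_pos: [0.644, -0.1519, 0.1521]
ee_rot: [-3.117, -0.388, 0.0]
wrist_force: [0.1, -0.7, -5.6]
width: 0.0252
```

>>> carry_out(targets=[0,0,0.001,0,0.01,0,0,0.001,0,0.01,0,0,0,0,0.01])

```text
time: 18.27
ee_pos: [0.6442, -0.152, 0.1509]
ee_rot: [3.117, 0.388, 0.0]
wrist_force: [-2.0, 0.7, 1.0]
width: 0.0249
```

Contact came at z = 0.151, exactly the predicted seat height, with almost no side force. I'm letting go.

>>> carry_out(targets=[0,0,0,0,0.027,0,0,0,0,0.032,0,0,0,0,0.045,0,0,0,0,0.06,0,0,0,0,0.06])

```text
time: 18.9
ee_pos: [0.6441, -0.1519, 0.1502]
ee_rot: [-3.117, -0.388, -0.0]
wrist_force: [-0.2, 0.4, -0.1]
width: 0.0569
```

>>> carry_out(targets=[0,0,-0.015,0,0.07,0,0,-0.025,0,0.08,0,0,-0.015,0,0.09,0,0,0,0,0.09])

```text
time: 19.4
ee_pos: [0.6453, -0.1521, 0.2074]
ee_rot: [3.116, 0.388, 0.005]
wrist_force: [-0.2, -0.0, 0.8]
width: 0.0897
```

```bash
sed -i 's/zc=.*/zc=.105/' m.py; python3 m.py m7.png; python3 - <<'E'
from fit import *
S=bot.camera("side");save(S,"s7.png",(100,190,185,285),7)
T=bot.camera("top");save(T,"t7.png",(100,190,255,345),6)
for p in (T,S):
    for n,z in(("lid_knob",.145),("cover_collar",.115)):
        for d in bot.place_of(p,n)[:3]:
            r,c=d["centre"];print(n,round(d["score"],2),plane(p,c*512,r*384,z).round(4))
E
```

```text
t 19.4 p [ 0.6453 -0.1521  0.2074] xang 14.19 z [ 0.004 -0.001 -1.   ] w 0.0897 F [-0.2 -0.   0.8] j [ 0.57  0.58 -0.54  1.55  0.32  1.1  -1.37]
cover S [102.4458   0.6431  -0.1485] T [63.3526  0.6293 -0.1395]
lid_knob 0.85 [0.3529 0.1498 0.145 ]
lid_knob 0.84 [0.2369 0.3341 0.145 ]
lid_knob 0.53 [ 0.6369 -0.1464  0.145 ]
lid_knob 0.98 [0.354  0.2086 0.145 ]
lid_knob 0.83 [0.244  0.3819 0.145 ]
lid_knob 0.66 [ 0.6491 -0.164   0.145 ]
cover_collar 0.95 [ 0.6481 -0.1542  0.115 ]
cover_collar 0.66 [0.4566 0.434  0.115 ]
```

View pics/s7.png

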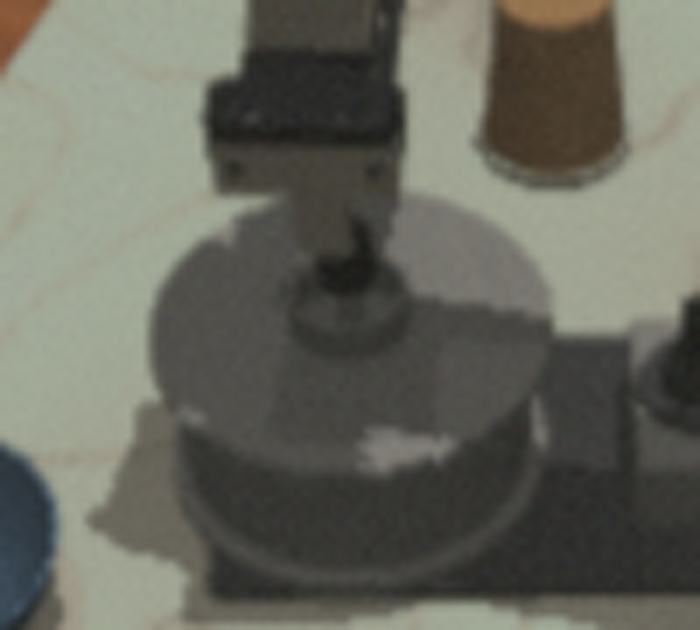

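View pics/m7.png

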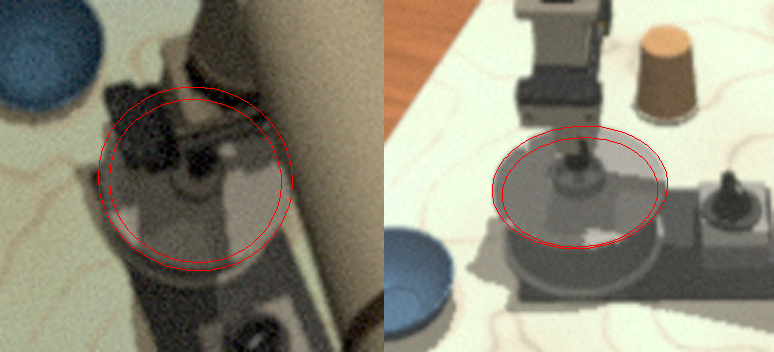

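>>> carry_out(targets=[-0.001,-0.0015,0.015,0,0.0918,0,0,0.02,0,0.0918,0,0,0.02,0,0.0918,0,0,0.015,0,0.0918,0,0,0.005,0,0.0918,0,0,0,0,0.0918,0,0,0,0,0.0918])

```text
time: 20.68
ee_pos: [0.6434, -0.1508, 0.1311]
ee_rot: [3.117, 0.388, 0.002]
wrist_force: [-0.3, 0.1, 0.3]
width: 0.092
```

```bash
python3 - <<'E'
from fit import *
st()
S=bot.camera("side");save(S,"s8.png",(100,190,185,285),7)
T=bot.camera("top");save(T,"t8.png",(100,190,255,345),6)
E
```

```text
t 20.68 p [ 0.6434 -0.1508  0.1311] xang 14.2 z [ 0.001 -0.    -1.   ] w 0.092 F [-0.3  0.1  0.3] j [ 0.55  0.66 -0.51  1.61  0.37  0.97 -1.41]
```

View pics/s8.png

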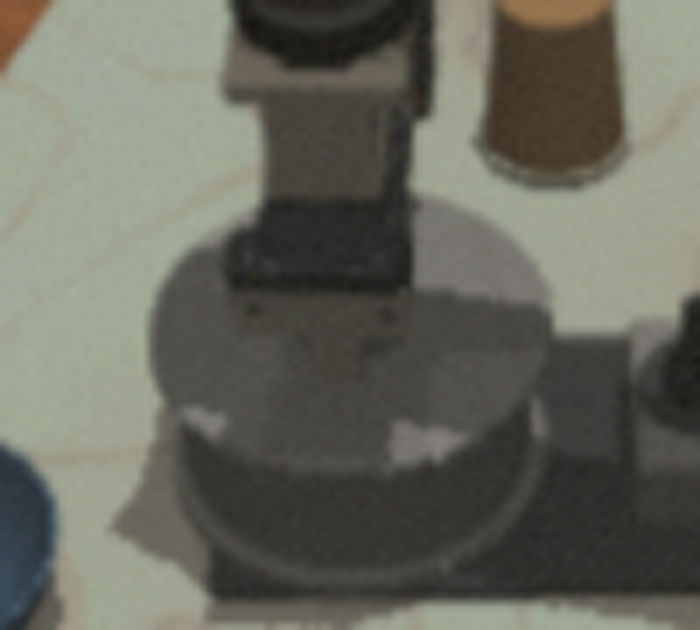

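>>> carry_out(targets=[0,0,0.003,0,0.0918,0,0,0.003,0,0.085,0,0,0,0,0.075,0,0,0,0,0.068,0,0,0,0,0.064,0,0,0,0,0.062], grip_force=4)

```text
time: 21.52
ee_pos: [0.6428, -0.1507, 0.1243]
ee_rot: [3.117, 0.388, 0.0]
wrist_force: [0.5, -0.2, -0.5]
width: 0.0627
```

>>> carry_out(targets=[0,0,0,0,0.06,0,0,0,0,0.059,0,0,0,0,0.058,0,0,0,0,0.056,0,0,0,0,0.054])

```text
time: 22.15
ee_pos: [0.6427, -0.1511, 0.1242]
ee_rot: [3.117, 0.388, 0.0]
wrist_force: [0.0, -0.9, -0.9]
width: 0.0563
```

Closed on the 56 mm collar with about 1 N of side force. I'm tightening and lifting slowly.

>>> carry_out(targets=[0,0,0,0,0.045,0,0,0,0,0.045,0,0,0,0,0.045], grip_force=30)

```text
time: 22.52
ee_pos: [0.6427, -0.1509, 0.1243]
ee_rot: [3.117, 0.388, -0.0]
wrist_force: [0.2, -2.1, 0.5]
width: 0.0556
```

>>> carry_out(targets=[0,0,-0.002,0,0.045,0,0,-0.004,0,0.045,0,0,-0.006,0,0.045,0,0,0,0,0.045])

```text
time: 23.02
ee_pos: [0.6433, -0.1506, 0.137]
ee_rot: [3.117, 0.388, 0.002]
wrist_force: [0.1, -0.4, -2.1]
width: 0.0555
```

```bash
python3 - <<'E'
from fit import *
st()
S=bot.camera("side");save(S,"s9.png",(100,190,185,285),7)
E
```

```text
t 23.02 p [ 0.6433 -0.1506  0.137 ] xang 14.2 z [ 0.001 -0.    -1.   ] w 0.0555 F [ 0.1 -0.4 -2.1] j [ 0.55  0.65 -0.51  1.61  0.37  0.98 -1.41]
```

View pics/s9.png

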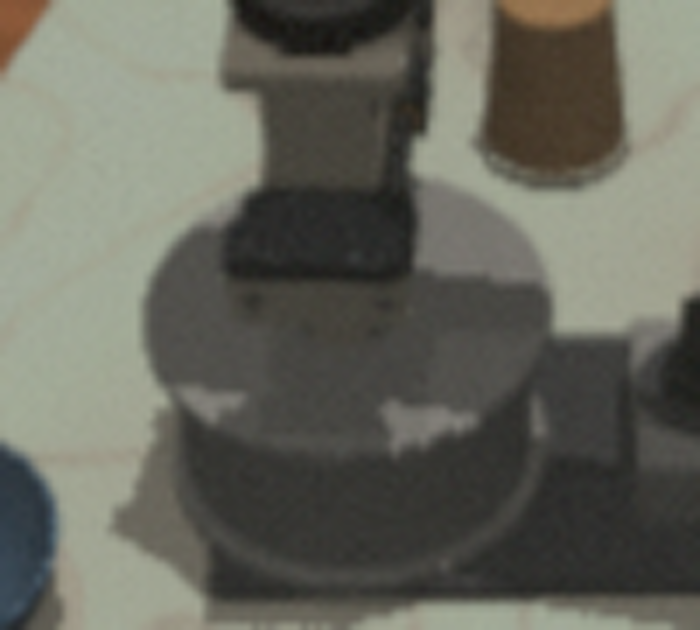

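The wrist load of 2.1 N matches the cover alone. I'm lifting on.

>>> carry_out(targets=[0,0,-0.006,0,0.045,0,0,-0.009,0,0.045,0,0,-0.01,0,0.045,0,0,-0.01,0,0.045,0,0,-0.01,0,0.045,0,0,-0.01,0,0.045,0,0,-0.01,0,0.045,0,0,-0.01,0,0.045,0,0,-0.008,0,0.045,0,0,-0.004,0,0.045,0,0,0,0,0.045,0,0,0,0,0.045,0,0,0,0,0.045,0,0,0,0,0.045])

```text
time: 24.82
ee_pos: [0.6426, -0.1507, 0.2229]
ee_rot: [-3.117, -0.388, 0.001]
wrist_force: [-0.3, -0.1, -3.4]
width: 0.0558
```

```bash
python3 - <<'E'
from fit import *
s,R=st();print(np.abs(s["joint_vel"]).max())
S=bot.camera("side");save(S,"s10.png",(60,200,170,310),5)
T=bot.camera("top");save(T,"t10.png",(90,200,240,360),5)
E
```

```text
t 24.82 p [ 0.6426 -0.1507  0.2229] xang 14.2 z [-0.  0. -1.] w 0.0558 F [-0.3 -0.1 -3.4] j [ 0.57  0.56 -0.55  1.54  0.31  1.13 -1.37]
0.0016834329794815353
```

View pics/s10.png

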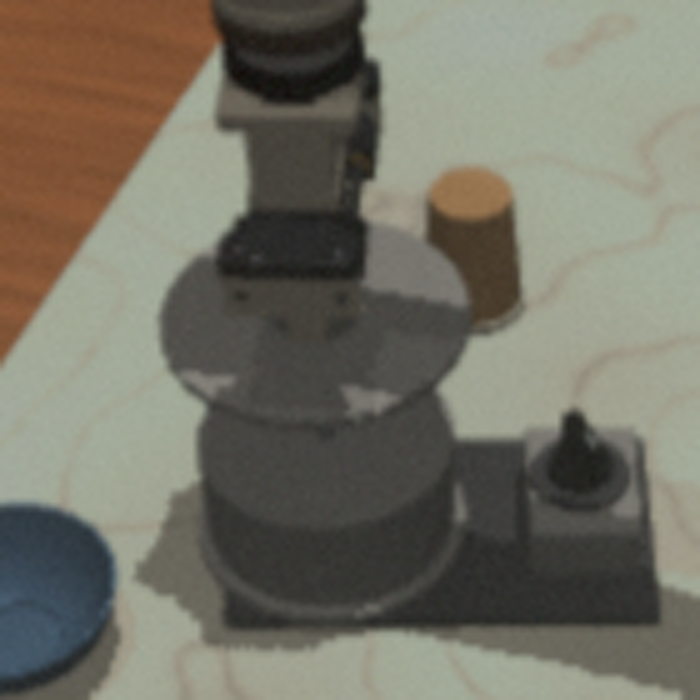

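The cover is held level about 10 cm up, with its near edge at crop px (320,425). The inner lid's flange lies flush on the pot rim at about (330,470), and the knob bar is still turned. I'm handing the job in.

```bash
python3 -c "
from station import bot
print(bot.close_job())"
```

```text
the job is handed in; nothing more can be done
None
```

The job is handed in at about 25 s of the 72 s allowed. No verdict was reported, so what follows is from my own checks.

- **Heat knob:** I turned it clockwise about 1.15 rad. The later pictures still show the bar turned about 65°.
- **Lids onto the pot:** I carried both lids by the black knob. Contact came at the predicted height (TCP z 0.151 m) with about 2 N of side force, and then I let go. The pictures show them level.
- **Cover lifted:** I gripped the collar at 30 N and raised it 9.9 cm. The wrist load of 2–3.4 N (noisy) fits the cover alone.
- **Final state:** The cover is level and still, and nothing appears to touch it. The inner lid lies flush on the pot, and the cup and bowl look unmoved. The mug and spoon were not in the last picture.

**Disagreements:**
- Where I gripped the heat knob, it was about 2.5 mm from its camera position. I corrected for that by force and aimed about 2 mm off the pot's camera position.
- The top camera's cover fits were unreliable once the arm hid part of it, so I relied on the side camera.
- The inner lid's centring was judged only from the pictures and the contact height.

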